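Set the bench comparator with the job's setting block

ROBOT

A 7-joint arm with a two-finger parallel gripper is mounted at the origin on a cart in front of the work surface, level with it; the furniture and walls round the work are solid. World frame = base frame: x ahead of the robot, y to its left, z up, the work surface at z = 0. Lengths are in mm, angles in rad, forces in N, time in s.
With the tool pointing down it reaches from about 400 to 875 mm from the base axis. Payload 19.3 kg.
Tool frame: the origin (TCP) lies at the very end of the fingers, on their centre line; the grasp point (between the pads) lies 19 mm behind it (grip_point_offset is the z of the grasp point in the tool frame, in mm); z points along the fingers, y is the line along which they close (so a half turn about z gives the same grasp; the last joint's range is limited). The gripper opens to 85 mm and grips with 20 to 120 N. Pads are 22 mm wide; open, the fingers measure 114 mm over their backs; the gripper's body (76 mm by 85 mm) begins 54 mm behind the grasp point. The pads swing forward as they close: fully open they stand 13 mm farther back than shut.
Start: joints at [-0.07, 0.521, -0.036, 1.599, 0.021, 1.021, -0.113], TCP at [624.991, -0.025, 203.891] pointing down, gripper open.
Joint ranges: [-2.91, 2.91], [-0.3, 2.13], [-1.5, 1.42], [0.17, 2.43], [-1.26, 4.41], [0.16, 1.93], [-2.52, 2.52]. Speed limits (rad/s): [1.89, 1.89, 2.39, 2.39, 3.01, 3.01, 3.01].

INTERFACE

Orientations are given as a 3x3 rotation matrix whose columns are the frame's x, y, z axes.
In Python, from workcell import movep, movel, goto_joints, open_gripper, clamp, wait, inverse_kinematics, read_state, camera, PlanningError, finish_job, grip_point_offset gives the robot as it stands. Calls block until the motion is done:
- movep(position, orientation): joint-space move of the TCP to a pose.
- movel(position, frame=None, max_speed=150, guard=None): straight line of the TCP; frame=None keeps the orientation; max_speed is the mean speed in mm/s. With guard (N) it stops when the force on the tool has changed by that much, and returns True; else False.
- goto_joints(angles): joint-space move.
- open_gripper() and clamp(): open the fingers fully, or close them until they stop; the grip force is fixed at half the most.
- wait(seconds).
- inverse_kinematics(position, orientation): joint angles nearest the present ones, or None.
- read_state(): the state.
- camera(name): name is "scene" or "side" or "wrist"; returns a dict with "image" (400x640x3 uint8, blue, green, red), "range_z" (400x640 float32, mm along the optical axis (not along the pixel's ray), 0 where there is no reading), "fx", "fy", "cx", "cy" (pixels), "dist_coeffs" ([k1, k2, p1, p2, k3] as OpenCV has them; the pictures are not rectified), "cam_to_world" (4x4, takes a point from camera to world coordinates). Camera axes: x right, y up, looking along -z (the intrinsics and any distortion apply to the point x, -y, -z); pixel columns grow to the right and rows downward; lengths in mm; the calibration is good to about 2 mm. A picture is of the moment at which its call begins.
A pose or a line that the arm cannot do raises PlanningError and nothing moves.
- finish_job(): hands the job in; it is judged then, once.
The state is a dict: "time": time; "qpos": joint angles; "qvel": joint speeds; "joint_efforts": joint torques, N m; "eef_pos": TCP position; "tool_rot": TCP orientation; "ft_force": force on the tool from outside, world axes, zero at the start; "torque": the same for the moment, N m; "finger_gap": finger opening in mm; "gripper_force": force on a finger pad.
Only numpy, scipy, OpenCV 4.12 (cv2) and the standard library are available. Lean on these libraries where they do the work, as an engineer would, in place of code of your own. Each camera call takes 0.05 s, during which the arm holds its last target. There are 200 camera calls.

TASK

Set the comparator for the job in hand: of the two setting blocks, stand the one from the blue tray, on edge as it is, squarely on the comparator's steel way between the spring tip and the sliding anvil (back the slide off first if there is no room), with its ground faces towards them. Then, holding the red thumb release down, bring the slide up gently until the block is nipped and the dial's pointer stands in the green sector, and let go so that the slide locks there. Never force the slide without the release held, leave the other block in the grey tray, and leave everything else where it lies.

Things in the scene. Friction and masses are not known exactly. Their poses are not given: they have to be found in the camera images.
- gauge: bench comparator (fixed): grey base plate, 84 mm across (x), 232 mm long (y), with a bright steel way 34 mm wide along its middle; z up. Origin: centre of the base at bench level. The top of plate and way, on which the block stands, is at z = 16 mm, open on both sides. y runs along the way towards the measuring head, a grey block with a round white dial that reaches 87 mm above the bench
- tip_zone (a point): the spring tip (steel pin 9 mm thick on the head, pointing to -y of the gauge) stands at rest within 6 mm of this point along y: the head is clamped anew for each batch, nothing tells where exactly. 33 mm above the bench, on the middle line. It starts to yield at 2 N and takes 1.5 N more per mm (7.5 mm travel); the dial's green sector is 4 to 9 N on it
- slide: the slide: aluminium carriage whose nose, the anvil (steel-faced, 26 mm wide, 26 mm tall, 27 mm long), faces +y. Origin: on the bed under the anvil face; axes as the gauge's; the face centre is 17 mm above the origin. The origin runs from y = 34 mm of the gauge (nearest the head) to y = -28 mm (fully back). Release held down: about 1.5 N of drag; release up: a brake grips it wherever it stands and holds against about 30 N
- release (a joint): the red thumb plate on the slide, in m: 0 = up (brake on), 0.005 = fully down. It starts to move at 6 N and is fully down at 8 N; the brake is free from about 1 mm on
- thumb_plate (a point): centre of the top of the red thumb plate (28 mm across by 40 mm along y) when it is up, 54.5 mm above the bench and 56 mm behind the anvil face. It lies between two upright aluminium thumb stops of the slide, 44 mm apart along y, whose tops are 7 mm higher than the plate: pushing against a stop moves the slide
- blue_tray: shallow blue plastic tray (fixed), 76 (x) x 72 (y) x 9 mm, floor 3 mm thick, walls 3 mm; origin: centre of its underside. It holds the setting block of the job in hand
- grey_tray: the same tray in grey (fixed); holds the block that is not wanted
- block_thin: ground steel setting block 30 x 35 x 20 mm, 0.17 kg, standing on edge: its own x (30 mm) is level, its y (35 mm) points up, its z, the measured thickness (20 mm), is level. Origin: centre of one ground face (z = 0), the thickness runs along +z
- block_thin_centre (a point): centre of the thin block
- block_thick: ground steel setting block 30 x 35 x 28 mm, 0.22 kg, standing on edge in the same way; the measured thickness along its z is 28 mm. Origin: centre of one ground face
- block_thick_centre (a point): centre of the thick block
- grease_tin: bystander: flat blue and white tin, 70 mm across, 31 mm tall, loose on the bench
- plug_gauge: bystander: steel plug gauge 108 mm long, 39 mm thick, lying on the bench; origin under its middle
- loose_ring: bystander: plated ring with an ear, 68 x 62 x 9 mm, flat on the bench
- marker: bystander: white marker pen with a green cap, 135 x 17 x 16 mm, lying on the bench

How it is judged (in metres and radians):
At the end, for the whole second after the job is handed in: The block from the blue tray stands on edge on the way (7 mm of the middle line, 0.09 rad), at rest, nipped between spring tip and anvil with 3 to 10 N on the anvil; the release is up, the slide still; the other block is in the grey tray (((contact force between block_thin and slide between 3 and 10 N and x of block_thin_centre in the frame of gauge between -0.007 and 0.007 m and z of block_thin_centre in the frame of gauge between 0.031 and 0.0365 m and angle between the z axis of block_thin and the y axis of gauge, either way round below 0.09 rad and angle between the y axis of block_thin and the z axis of gauge, either way round below 0.09 rad and linear speed of block_thin below 0.005 m/s and horizontal distance between block_thick_centre and grey_tray below 0.035 m and height (world z) of block_thick_centre below 0.03 m) or (contact force between block_thick and slide between 3 and 10 N and x of block_thick_centre in the frame of gauge between -0.007 and 0.007 m and z of block_thick_centre in the frame of gauge between 0.031 and 0.0365 m and angle between the z axis of block_thick and the y axis of gauge, either way round below 0.09 rad and angle between the y axis of block_thick and the z axis of gauge, either way round below 0.09 rad and linear speed of block_thick below 0.005 m/s and horizontal distance between block_thin_centre and grey_tray below 0.035 m and height (world z) of block_thin_centre below 0.03 m)) and value of joint release below 0.0008 m and linear speed of slide below 0.003 m/s); the robot touches nothing.
It fails at once if the slide is forced (over 20 N) while its release is not held down (value of joint release below 0.0003 m and contact force between any of the fingers, the arm and slide above 20 N).
It fails at once if the block is jammed with more than 20 N on the anvil (contact force between any of block_thin, block_thick and slide above 20 N).
It fails at once if a bystander is moved more than 25 mm (distance of any of grease_tin, plug_gauge, loose_ring, marker from where it was at the start of the episode above 0.025 m).
It also fails if it takes over 61 s, if anything falls off the work surface, if the arm or the gripper's body presses on something with over 40 N, if the wrist force passes 120 N, or if a joint passes its speed limit or range.

## Working session

There is one attempt and no reset: what is moved stays moved. The work goes in short steps, each a Python script; the robot and the scene stay as the last script left them, time stands still between calls to the robot, and variables do not carry over. Pictures are saved under pics/ and viewed, at most 10 in all, crops included, and the job is handed in when it is done.

```bash
ls; mkdir -p pics; cat > h.py <<'E'
import numpy as np, cv2
from workcell import *
def pts(c):
    h,w=c["range_z"].shape
    u,v=np.meshgrid(np.arange(w),np.arange(h))
    K=np.array([[c["fx"],0,c["cx"]],[0,c["fy"],c["cy"]],[0,0,1]])
    n=cv2.undistortPoints(np.stack([u,v],-1).reshape(-1,1,2).astype(np.float64),K,np.array(c["dist_coeffs"],float)).reshape(h,w,2)
    z=c["range_z"].astype(float)
    P=np.stack([n[...,0]*z,-n[...,1]*z,-z,np.ones_like(z)],-1)@np.array(c["cam_to_world"]).T
    P=P[...,:3]; P[z<=0]=np.nan
    return P
E
python3 - <<'E'
from h import *
for n in("scene","side"):
    c=camera(n); cv2.imwrite(f"pics/{n}0.png",c["image"]); np.savez(f"{n}0.npz",P=pts(c),im=c["image"]); print(np.round(c["cam_to_world"],2),c["fx"],(c["range_z"]>0).mean())
s=read_state();print(s["time"],s["finger_gap"],s["tool_rot"],grip_point_offset)
E
```

```text
pics
[[ 9.0000e-01  2.4000e-01 -3.7000e-01  7.6400e+01]
 [-4.4000e-01  4.7000e-01 -7.6000e-01 -8.2956e+02]
 [-1.0000e-02  8.5000e-01  5.3000e-01  7.3657e+02]
 [ 0.0000e+00  0.0000e+00  0.0000e+00  1.0000e+00]] 411.8184310136555 0.99580078125
[[-8.1000e-01  3.9000e-01 -4.4000e-01  5.4880e+01]
 [-5.9000e-01 -5.1000e-01  6.3000e-01  8.1520e+02]
 [ 2.0000e-02  7.7000e-01  6.4000e-01  8.0674e+02]
 [ 0.0000e+00  0.0000e+00  0.0000e+00  1.0000e+00]] 429.2140088529483 0.99584765625
0.1 85.3901494338324 [[ 4.21144627e-05  9.99999439e-01 -1.05865367e-03]
 [ 9.99999998e-01 -4.21637703e-05 -4.65534379e-05]
 [-4.65980486e-05 -1.05865171e-03 -9.99999439e-01]] -18.700000000000003
```

View pics/scene0.png

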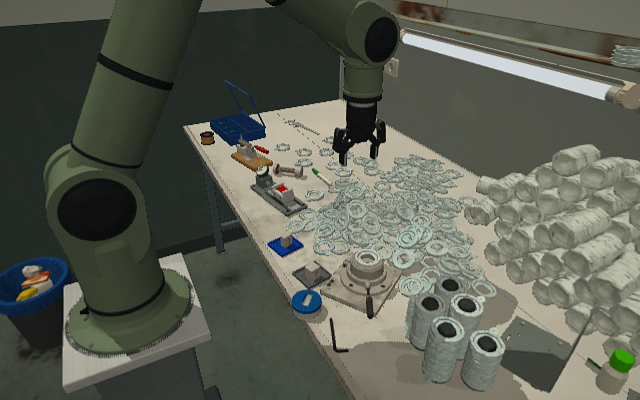

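View pics/side0.png

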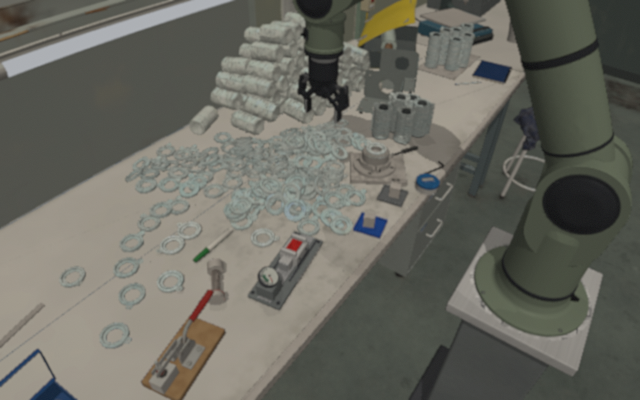

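Scene view: comparator at about (278,193) with its red plate at (280,188), blue tray with a block at (285,245), grey tray at (313,275). The side view shows the dial end at (268,277), the red plate at (294,244) and the blue tray at (370,224). I'll get coarse positions, then look from near with the wrist camera.

```bash
python3 - <<'E'
from h import *
for n,px in (("scene",dict(red=(281,188),dial=(262,170),blue=(275,244),blk=(286,241),gblk=(313,269),base=(296,207))),("side",dict(red=(295,244),dial=(268,277),blk=(369,219),gblk=(396,186)))):
    P=np.load(n+"0.npz")["P"]
    for k,(u,v) in px.items(): print(n,k,np.round(np.nanmedian(P[v-1:v+2,u-1:u+2].reshape(-1,3),0)))
s=read_state()
c=camera("wrist"); print(np.round(c["cam_to_world"],2),c["fx"])
E
```

```text
scene red [505. 267.  55.]
scene dial [481. 379.  76.]
scene blue [398.  64.   3.]
scene blk [421.  37.  23.]
scene gblk [ 428. -118.   38.]
scene base [526. 196.  15.]
side red [511. 262.  54.]
side dial [482. 390.  77.]
side blk [423.  59.  35.]
side gblk [ 430. -105.   37.]
[[ 1.0000e+00 -0.0000e+00  0.0000e+00  6.2602e+02]
 [ 0.0000e+00  9.6000e-01  2.8000e-01  7.1410e+01]
 [-0.0000e+00 -2.8000e-01  9.6000e-01  3.7373e+02]
 [ 0.0000e+00  0.0000e+00  0.0000e+00  1.0000e+00]] 284.3973517314424
```

```bash
python3 - <<'E'
from h import *
R=np.array([[0,1,0],[1,0,0],[0,0,-1.]])
for n,p in (("wt",[450,0,170]),("wg",[505,230,190])):
    movep(p,R); c=camera("wrist"); cv2.imwrite(f"pics/{n}.png",c["image"]); np.savez(f"{n}.npz",P=pts(c),im=c["image"],r=c["range_z"],T=c["cam_to_world"])
print(read_state()["time"],read_state()["qpos"])
a=cv2.imread("pics/wt.png");b=cv2.imread("pics/wg.png")
cv2.imwrite("pics/w2.png",np.vstack([a[50:350],b[50:350]]))
E
```

```text
1.9333 [-0.43901309  0.42808226 -0.1252741   1.79851476  0.06598369  0.91964353
 -0.59474943]
```

View pics/w2.png

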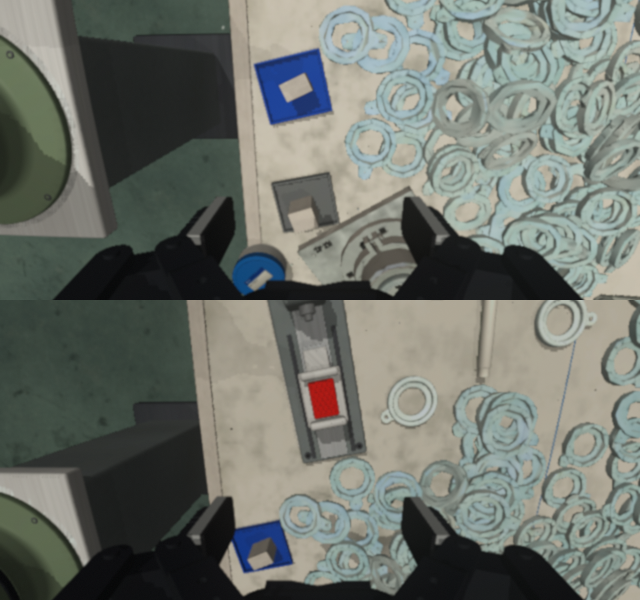

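Top half (wrist over the trays): blue tray at (295,88) with its block top at (296,90), grey tray block at (301,210). Bottom half: comparator with the red plate at (323,398) in this stacked picture, the anvil nose above it and the way running to the head at the top edge. Now I'll measure these.

```bash
python3 - <<'E'
from h import *
d=np.load("wt.npz");P=d["P"];im=d["im"].astype(int)
def rect(m):
    q=P[m][:,:2].astype(np.float32); (c,s,a)=cv2.minAreaRect(q); 
    return np.round(c,1),np.round(s,1),round(a,1),len(q),np.round(np.median(P[m][:,2]),1)
for nm,(x,y) in dict(blue=(422,52),grey=(430,-110)).items():
    near=np.hypot(P[...,0]-x,P[...,1]-y)<45
    m=near&(P[...,2]>34)&(P[...,2]<44)
    m=cv2.morphologyEx(m.astype(np.uint8),cv2.MORPH_OPEN,np.ones((3,3)))>0
    print(nm,rect(m))
d=np.load("wg.npz");P=d["P"];im=d["im"].astype(int)
red=(im[...,2]>180)&(im[...,1]<60)&(im[...,0]<60)
print("red",rect(red&(P[...,2]>40)))
g=(np.abs(P[...,2]-16)<3)&(np.hypot(P[...,0]-505,P[...,1]-267)<150); print("base",rect(g))
np.save("g.npy",g)
# profile in gauge frame along red centre
cs,s_,a,_,_=rect(red&(P[...,2]>40))
E
```

```text
blue (array([428.2,  50.4]), array([30. , 20.2]), 24.9, 561, np.float64(38.3))
grey (array([ 433.9, -105.9]), array([30.4, 29.1]), 17.7, 563, np.float64(38.4))
red (array([0., 0.]), array([0., 0.]), 0.0, 0, np.float64(nan))
base (array([532.8, 269.4]), array([144.5, 298.1]), 6.7, 8585, np.float64(14.8))
  return _methods._mean(a, axis=axis, dtype=dtype,
  ret = ret.dtype.type(ret / rcount)
```

```bash
python3 - <<'E'
from h import *
d=np.load("wg.npz");P=d["P"];im=d["im"];hsv=cv2.cvtColor(im,cv2.COLOR_BGR2HSV)
red=((hsv[...,0]<8)|(hsv[...,0]>172))&(hsv[...,1]>170)&(hsv[...,2]>120)
n,l,st,ce=cv2.connectedComponentsWithStats(red.astype(np.uint8));i=1+st[1:,4].argmax();red=l==i
print(st[i],ce[i]); q=P[red]; q=q[np.isfinite(q[:,0])]; print(len(q),cv2.minAreaRect(q[:,:2].astype(np.float32)),np.median(q[:,2]),q.mean(0))
# base: connected comp of z in 11..20
g=((P[...,2]>8)&(P[...,2]<90)&(np.hypot(P[...,0]-500,P[...,1]-280)<150)).astype(np.uint8)
g=cv2.morphologyEx(g,cv2.MORPH_OPEN,np.ones((5,5)))
n,l,st,ce=cv2.connectedComponentsWithStats(g); i=l[int(P.shape[0]*.37),323]; 
r=cv2.minAreaRect(P[l==i][:,:2].astype(np.float32)); print("gauge",r,st[i])
cv2.imwrite("pics/wgcrop.png",cv2.resize(im[0:230,230:420],None,fx=2.6,fy=2.6,interpolation=cv2.INTER_CUBIC))
c=q[:,:2].mean(0)
# plate edges in rows behind: fit left/right edge over base
m=(l==i)
L=[];Rr=[]
for v in range(st[i][1],st[i][1]+st[i][3],3):
    us=np.where(m[v])[0]
    if len(us): L.append(P[v,us[0]]);Rr.append(P[v,us[-1]])
L=np.array(L);Rr=np.array(Rr);print(np.round(np.hstack([L,Rr])[::4],1))
E
```

```text
[309 129  29  39 873] [323.34936999 148.16151203]
871 ((512.602294921875, 267.58026123046875), (25.898630142211914, 38.568111419677734), 10.600069999694824) 54.67092639180504 [512.57441197 267.85890359  54.64590739]
gauge ((505.4621276855469, 301.5040283203125), (85.31827545166016, 232.80555725097656), 10.810151100158691) [  261     0   105   213 14891]
[[475.6 401.4  72.7 506.8 398.9  79.3]
 [466.1 394.5  64.  527.6 411.3  10.6]
 [444.3 399.3  11.7 529.9 399.   11.8]
 [447.3 386.7  13.3 532.4 387.1  11.1]
 [450.2 374.4  13.6 533.5 374.1  14.5]
 [453.2 361.9  14.2 536.  361.9  13.3]
 [454.5 349.6  11.6 538.6 349.3  13.6]
 [457.6 336.6  12.5 541.3 336.6  11.8]
 [458.4 323.5  13.2 543.9 323.5  12.4]
 [461.2 310.2  11.4 546.7 310.1  12.3]
 [464.3 296.5  12.1 549.4 296.5  12.8]
 [466.3 282.6  12.3 552.5 282.6  11.2]
 [469.5 268.4  12.2 553.8 268.6  14. ]
 [472.8 254.1  13.3 556.9 254.1  13.1]
 [474.8 239.1  12.2 559.9 239.3  13.1]
 [478.2 223.9  11.9 563.3 223.9  11.8]
 [481.7 208.6  12.9 566.5 208.4  12.2]
 [485.2 192.8  13.  551.7 192.8  12.9]]
```

View pics/wgcrop.png

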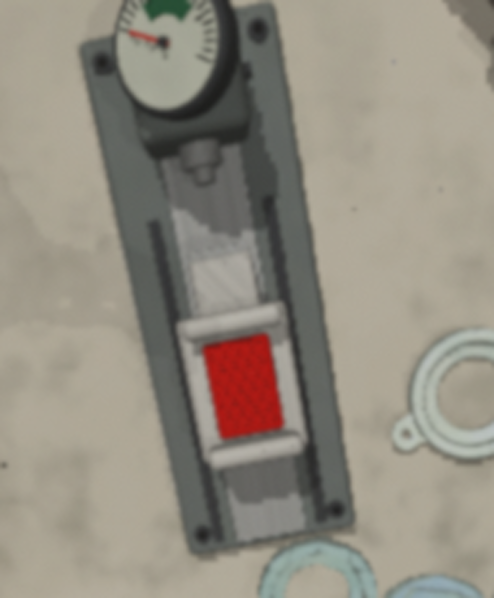

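The crop shows the tip end at about (205,182), the anvil front at (225,255), the pointer below green and about 30 mm of gap between them. I'll compute the tip position and pick up the block (the thin one, from the blue tray).

```bash
cat >> h.py <<'E'
def Rz(a):
    a=np.deg2rad(a); return np.array([[-np.sin(a),np.cos(a),0],[np.cos(a),np.sin(a),0],[0,0,-1.]])
G0=np.array([505.5,301.5]); GA=10.8
gx=np.array([np.cos(np.deg2rad(GA)),np.sin(np.deg2rad(GA))]); gy=np.array([-gx[1],gx[0]])
def gw(x,y,z): return list(G0+x*gx+y*gy)+[z]
def st(): 
    s=read_state(); f=s["ft_force"]; d=np.array(s["eef_pos"][:2])-G0
    return "t%.1f g=(%.1f,%.1f) z%.1f Fg=(%.2f,%.2f,%.2f) gap%.1f gf%.1f"%(s["time"],d@gx,d@gy,s["eef_pos"][2],f[:2]@gx,f[:2]@gy,f[2],s["finger_gap"],s["gripper_force"])
E
python3 - <<'E'
from h import *
P=np.load("wg.npz")["P"]; d=P[...,:2]-G0; X=d@gx;Y=d@gy;Z=P[...,2]
m=(np.abs(X)<3)
for y in range(6,80,2):
    k=m&(Y>y)&(Y<=y+2)
    if k.any(): print(y+1,np.round(np.sort(Z[k])[[0,len(Z[k])//2,-1]],1),end=' | ')
movep([428.2,50.4,90],Rz(25)); movel([428.2,50.4,10],max_speed=80); clamp(); print(st())
movel([428.2,50.4,90],max_speed=80); print(st())
E
```

```text
7 [43.  44.1 46. ] | 9 [43.5 44.6 46.7] | 11 [43.8 45.  46.1] | 13 [43.3 44.9 46.6] | 15 [43.2 45.  45.7] | 17 [43.4 44.8 46.4] | 19 [42.4 43.3 44.3] | 21 [42.7 43.2 44.5] | 23 [17.1 17.1 17.1] | 25 [14.  16.5 17.9] | 27 [15.7 17.5 18. ] | 29 [15.2 16.2 17.3] | 31 [15.2 16.7 17.5] | 33 [15.  16.4 17.5] | 35 [14.5 16.8 17.5] | 37 [15.9 16.7 17.2] | 39 [15.1 16.1 17.6] | 41 [15.3 16.3 17.6] | 43 [14.8 16.3 17.6] | 45 [14.5 16.3 17.7] | 47 [14.9 30.5 36.7] | 49 [15.2 37.  39. ] | 51 [36.1 37.3 38.7] | 53 [36.1 37.6 40.8] | 55 [39.1 41.6 43.1] | 57 [39.7 41.1 41.6] | 59 [40.1 41.9 43.4] | 61 [39.9 41.8 46.6] | 63 [39.5 50.1 52.7] | 65 [50.6 69.  77.5] | 67 [50.6 74.5 78.9] | 69 [51.2 77.7 80.9] | 71 [75.1 78.  79.6] | 73 [75.3 78.2 80.6] | 75 [76.2 77.9 79.6] | 77 [75.6 78.3 79.8] | 79 [75.  77.8 80.5] | t4.7 g=(-121.8,-232.1) z10.6 Fg=(1.89,0.11,13.37) gap-0.1 gf6.8
t5.9 g=(-123.2,-232.2) z89.6 Fg=(0.60,0.71,0.50) gap-0.3 gf0.0
```

The fingers closed on nothing, so I'll look.

```bash
python3 - <<'E'
from h import *
open_gripper(); movep([450,0,170],Rz(0)); c=camera("wrist"); P=pts(c); cv2.imwrite("pics/wt2.png",c["image"][50:350])
near=np.hypot(P[...,0]-428,P[...,1]-50)<60
m=near&(P[...,2]>15)
m=cv2.morphologyEx(m.astype(np.uint8),cv2.MORPH_OPEN,np.ones((3,3)))>0
print(cv2.minAreaRect(P[m][:,:2].astype(np.float32)),np.percentile(P[m][:,2],[5,50,95]))
print(st())
E
```

```text
((440.11273193359375, 30.587764739990234), (119.40013885498047, 69.21268463134766), 31.411361694335938) [229.68534148 284.01336741 298.78550422]
t7.2 g=(-111.3,-285.5) z169.8 Fg=(0.00,0.14,-1.44) gap85.6 gf0.0
```

View pics/wt2.png

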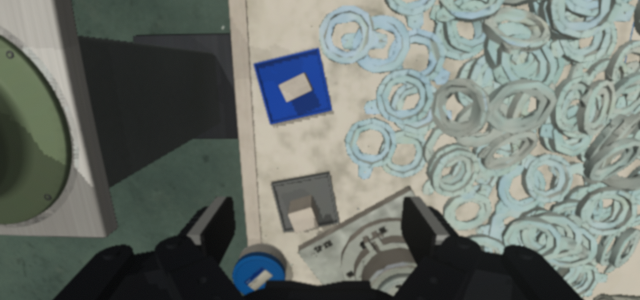

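The block at (296,88) appears almost unmoved. I'll remeasure its top and take a close look hovering over it.

```bash
cat >> h.py <<'E'
def top(P,x,y,r=45,lo=34,hi=44):
    m=(np.hypot(P[...,0]-x,P[...,1]-y)<r)&(P[...,2]>lo)&(P[...,2]<hi)
    m=cv2.morphologyEx(m.astype(np.uint8),cv2.MORPH_OPEN,np.ones((3,3)))>0
    return cv2.minAreaRect(P[m][:,:2].astype(np.float32)),m.sum()
E
python3 - <<'E'
from h import *
c=camera("wrist");print(top(pts(c),428,50))
movep([428.2,50.4,60],Rz(25)); 
for n in("wrist","side","scene"):
    c=camera(n); P=pts(c)
    if n=="wrist": cv2.imwrite("pics/a.png",c["image"]); print(c["cam_to_world"].round(2))
    else: cv2.imwrite(f"pics/{n}a.png",c["image"])
    if n!="wrist":print(n,top(P,428,50))
a=cv2.imread("pics/a.png")[100:];b=cv2.resize(cv2.imread("pics/sidea.png")[170:270,320:480],None,fx=2.9,fy=2.9); 
cv2.imwrite("pics/hov.png",np.vstack([a,cv2.resize(b,(480,300)) if 0 else np.pad(b,((0,0),(0,640-b.shape[1]),(0,0)))]))
print(st())
E
```

```text
(((427.9244079589844, 50.30178451538086), (29.90372657775879, 20.068056106567383), 24.669851303100586), np.int64(560))
[[ 9.1000e-01 -4.0000e-01 -1.2000e-01  3.9963e+02]
 [ 4.2000e-01  8.7000e-01  2.5000e-01  1.1514e+02]
 [-0.0000e+00 -2.8000e-01  9.6000e-01  2.3037e+02]
 [ 0.0000e+00  0.0000e+00  0.0000e+00  1.0000e+00]]
side (((426.1885070800781, 50.079856872558594), (29.41529083251953, 20.851930618286133), 24.780363082885742), np.int64(65))
scene (((423.1664123535156, 47.32175827026367), (27.833410263061523, 22.7083683013916), 66.352783203125), np.int64(47))
t8.0 g=(-121.9,-232.9) z61.2 Fg=(0.46,-1.56,0.37) gap85.3 gf0.0
```

View pics/hov.png

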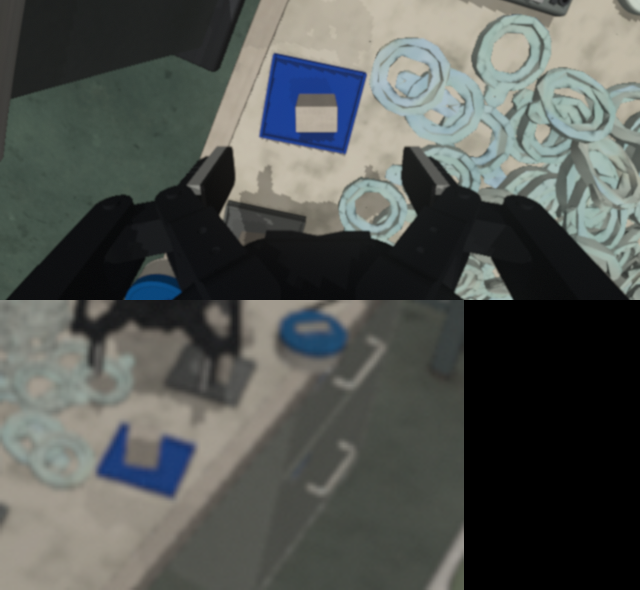

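The fingers in this view seem offset from the block towards the lower side. I'll measure where the fixed cameras actually place the finger tips relative to the reported TCP.

```bash
python3 - <<'E'
from h import *
clamp(); print(st(),read_state()["eef_pos"])
for n in("side","scene","wrist"):
    c=camera(n); P=pts(c)
    d=np.hypot(P[...,0]-428,P[...,1]-50)<90
    for lo,hi in ((45,55),(55,65),(65,75),(75,90),(90,110)):
        m=d&(P[...,2]>lo)&(P[...,2]<hi); 
        if m.any(): print(n,lo,hi,m.sum(),np.round(P[m].mean(0)),np.round(P[m].std(0)))
    if n=="side": cv2.imwrite("pics/sc.png",cv2.resize(c["image"][110:260,300:500],None,fx=3,fy=3))
E
```

```text
t8.7 g=(-123.0,-232.2) z60.0 Fg=(-0.44,-0.70,-1.02) gap0.4 gf0.0 [428.18940602  50.41493875  59.98790039]
side 75 90 1 [425.  60.  89.] [0. 0. 0.]
side 90 110 56 [424.  58. 101.] [7. 4. 5.]
scene 75 90 4 [426.  44.  89.] [6. 4. 1.]
scene 90 110 52 [424.  42. 102.] [8. 4. 5.]
wrist 90 110 785 [426.  59. 102.] [7. 4. 5.]
```

View pics/sc.png

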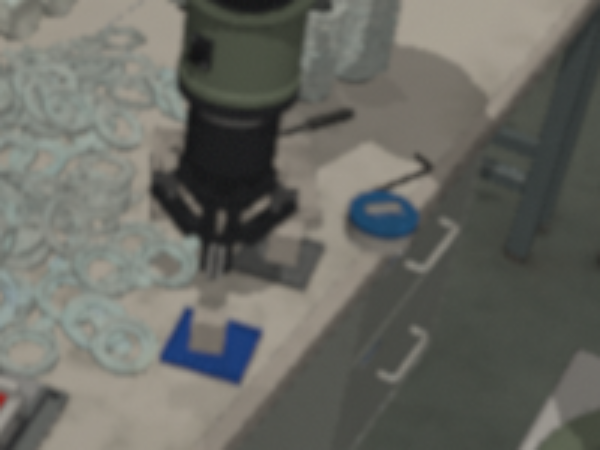

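All three cameras put the closed finger tips at z ≈ 88 mm while the reported TCP is 60, with xy agreeing. So the fingers end about 28 mm above the reported TCP, and the first grasp closed on top of the block. I'll correct for that offset and re-grasp with a guard.

```bash
echo 'OFF=28.0  # true finger end is this much above reported TCP' >> h.py
python3 - <<'E'
from h import *
open_gripper()
print(movel([428.0,50.3,11-OFF],max_speed=60,guard=12)); print(st()); clamp(); print(st())
movel([428.0,50.3,60],max_speed=80); print(st())
c=camera("side"); print(top(pts(c),428,50,45,65,140)); cv2.imwrite("pics/sd.png",cv2.resize(c["image"][110:260,300:500],None,fx=3,fy=3))
E
```

```text
False
t11.1 g=(-123.0,-232.3) z-16.7 Fg=(0.61,-0.63,0.57) gap84.9 gf0.0
t11.6 g=(-123.2,-232.3) z-16.8 Fg=(-1.93,0.24,10.01) gap29.0 gf58.7
t12.8 g=(-123.5,-232.2) z59.6 Fg=(0.18,-1.09,-0.96) gap28.8 gf59.2
(((425.4644470214844, 51.70425796508789), (70.44808197021484, 24.242597579956055), 22.643573760986328), np.int64(349))
```

The block is held (gap 29). The gap on the way is only about 25 mm, so I'll stand the block back in the tray and back the slide off first.

```bash
python3 - <<'E'
from h import *
movel([428.0,50.3,-16.3],max_speed=80,guard=8); print(st()); open_gripper(); movel([428.0,50.3,60],max_speed=150); clamp()
movep(gw(0,-34.5,60),Rz(GA)); movel(gw(0,-34.5,68-OFF),max_speed=80); print(st())
print(movel(gw(0,-34.5,46-OFF),max_speed=12,guard=5)); print(st())
E
```

```text
t13.8 g=(-123.8,-232.1) z-16.8 Fg=(-0.47,-0.27,10.67) gap29.2 gf60.6
t17.1 g=(-0.4,-35.1) z39.4 Fg=(-1.02,-0.02,0.82) gap-0.1 gf0.0
True
t18.3 g=(0.0,-34.5) z25.4 Fg=(1.13,0.21,5.45) gap0.0 gf3.0
```

```bash
python3 - <<'E'
from h import *
movel(gw(0,-34.5,22),max_speed=20); print(st())
for y in(-44,-54,-59):
    movel(gw(0,y,22),max_speed=30); print(st())
movel(gw(0,-59,60),max_speed=80); print(st())
movep(gw(0,-60,170),Rz(0)); c=camera("wrist"); P=pts(c)
d=P[...,:2]-G0; X=d@gx;Y=d@gy;Z=P[...,2]
hsv=cv2.cvtColor(c["image"],cv2.COLOR_BGR2HSV)
red=((hsv[...,0]<8)|(hsv[...,0]>172))&(hsv[...,1]>170)&(Z>45)&(Z<60)&(abs(Y)<110)
print("red",np.nanmean(X[red]),np.nanmean(Y[red]),red.sum())
m=(abs(X)<3)&(Z>25)&(Z<48)&(Y<63)&(Y>-40); ys=np.sort(Y[m]); i=np.diff(ys).argmax(); print("gap",ys[i],ys[i+1])
k=(Z>16)&(Z<60)&(Y>-110)&(Y<70)
print(top(P,428,50),"xmid anvil",np.percentile(X[(abs(Z-43.5)<2.5)&(Y<ys[i])&(Y>ys[i]-15)&(abs(X)<30)],[2,98]),"way tip x",np.percentile(X[(abs(Z-37)<3)&(Y>ys[i+1])&(Y<ys[i+1]+6)&(abs(X)<15)],[2,98]))
c=camera("side"); print(top(pts(c),428,50))
E
```

```text
t18.6 g=(0.0,-34.6) z22.1 Fg=(-2.23,-1.12,7.77) gap0.3 gf3.6
t19.1 g=(0.1,-44.3) z22.2 Fg=(-1.87,-1.69,7.18) gap-0.0 gf3.6
t19.5 g=(0.1,-54.3) z22.2 Fg=(-1.27,-0.89,6.98) gap-0.0 gf3.6
t19.9 g=(0.1,-59.3) z22.2 Fg=(-1.74,-1.47,7.31) gap0.2 gf3.6
t20.5 g=(-0.0,-59.0) z60.1 Fg=(0.22,1.08,-0.90) gap-0.2 gf0.0
red 0.702438717205308 -58.69675030097238 895
gap -3.4687262944772717 47.03646103696469
(((0.0, 0.0), (0.0, 0.0), 0.0), np.int64(0)) xmid anvil [-11.79782518  12.68507207] way tip x [-4.13983598  3.77227871]
(((426.81689453125, 50.18578338623047), (29.726633071899414, 23.60599136352539), 27.0750675201416), np.int64(65))
```

Slide backed off (anvil at y≈-3, tip at 47). Now I'll fetch the block and place it.

```bash
python3 - <<'E'
from h import *
open_gripper(); movep([428.0,50.3,50],Rz(25)); movel([428.0,50.3,11-OFF],max_speed=80,guard=12); clamp(); print(st())
movel([428.0,50.3,50],max_speed=120); movep(gw(0,33,60),Rz(GA)); movel(gw(0,33,3),max_speed=80); print(st())
print(movel(gw(0,33,-7),max_speed=12,guard=6)); print(st())
E
```

```text
t24.4 g=(-123.1,-232.3) z-16.7 Fg=(-1.60,-0.03,9.92) gap28.9 gf58.6
t27.1 g=(0.2,33.1) z3.3 Fg=(-0.17,0.15,-1.66) gap29.1 gf59.2
True
t27.7 g=(0.0,33.0) z-3.6 Fg=(-2.43,-1.14,10.72) gap28.8 gf60.5
```

```bash
python3 - <<'E'
from h import *
open_gripper(); print(st()); movel(gw(0,33,60),max_speed=100); clamp(); movep(gw(0,-58,60),Rz(GA))
c=camera("wrist"); P=pts(c); r,n=top(P,*gw(0,33,0)[:2],r=30,lo=47,hi=56); d=np.array(r[0])-G0; print("block g",d@gx,d@gy,r[1],r[2]-GA,n); cv2.imwrite("pics/pl.png",c["image"])
d=P[...,:2]-G0; print(st())
E
```

```text
t28.3 g=(-0.4,32.8) z-4.2 Fg=(0.32,-0.44,0.39) gap85.0 gf0.0
block g 1.0575833935863093 33.66568813380794 (30.134613037109375, 19.735958099365234) 0.17005748748779226 1826
t30.3 g=(0.1,-57.9) z60.1 Fg=(-0.12,-0.20,0.70) gap0.0 gf0.0
```

View pics/pl.png

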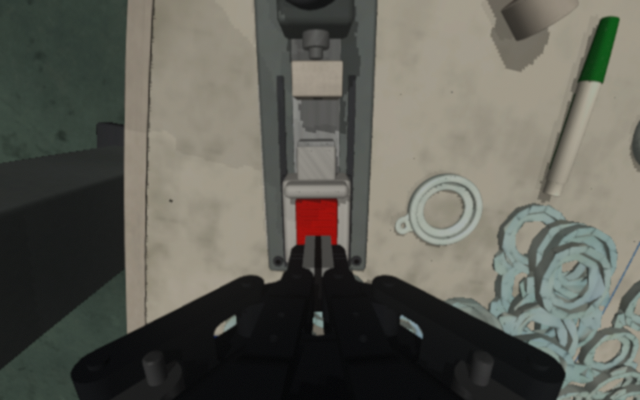

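The picture shows the block standing square at (317,78), just short of the tip at (316,42), with the slide back and the fingers over the plate at (318,240). Now I'll press the release near the front stop and bring the slide up, reading the force as I go.

```bash
cat >> h.py <<'E'
def fav(n=12):
    a=[]
    for _ in range(n): wait(0.015); a.append(np.array(read_state()["ft_force"]))
    a=np.array(a).mean(0); return a[:2]@gy,a[2]
E
python3 - <<'E'
from h import *
Y0=-50
movel(gw(0,Y0,68-OFF),max_speed=100); print(movel(gw(0,Y0,18),max_speed=15,guard=4.5)); print(st())
movel(gw(0,Y0,22),max_speed=20); print(fav())
for y in (-45,-40,-36,-33):
    movel(gw(0,y,22),max_speed=25); print(y,np.round(fav(),2))
print(st())
c=camera("wrist"); P=pts(c); d=P[...,:2]-G0; X=d@gx;Y=d@gy;Z=P[...,2]
m=(abs(X)<8)&(Z>40)&(Z<56)&(Y>-10)&(Y<50); h=np.histogram(Y[m],bins=np.arange(-10,52,2)); print(h[0])
r,n=top(P,*gw(0,33,0)[:2],r=30,lo=47,hi=56); d=np.array(r[0])-G0; print("block g",d@gx,d@gy,r[1:],n)
E
```

```text
True
t31.6 g=(-0.0,-50.0) z25.3 Fg=(-0.24,-0.34,7.02) gap-0.0 gf3.0
(np.float64(-0.841031549055924), np.float64(7.256738087479126))
-45 [1.59 7.36]
-40 [1.57 7.23]
-36 [1.49 7.4 ]
-33 [1.32 7.15]
t34.2 g=(0.0,-32.6) z22.2 Fg=(-1.88,1.37,6.69) gap0.1 gf3.6
[ 99 104 105 110 100 113 110 105 115 121 120 122  22   0   0   0  33 131
 144 149 131 129 132 163 132 132 133   0   0   0]
block g 1.09984481029663 33.45792203294942 ((30.254478454589844, 20.10091209411621), 10.931708335876465) 2636
```

```bash
python3 - <<'E'
from h import *
movel(gw(0,-25,22),max_speed=25); print(np.round(fav(),2))
for y in (-23,-22,-21,-20,-19,-18,-17):
    movel(gw(0,y,22),max_speed=10); f=fav(); print(y,np.round(f,2),round(read_state()["time"],1))
    if abs(f[0])>5.5: break
E
```

```text
[1.66 7.26]
-23 [-0.34  7.28] 35.5
-22 [-1.08  7.48] 35.9
-21 [-1.05  7.21] 36.4
-20 [-1.15  7.33] 36.8
-19 [-1.45  7.26] 37.3
-18 [-2.95  7.19] 37.7
-17 [-3.81  7.26] 38.2
```

```bash
python3 - <<'E'
from h import *
for y in (-16,-15.2,-14.5,-14,-13.5,-13,-12.5):
    movel(gw(0,y,22),max_speed=10); f=fav(10); print(y,np.round(f,2),round(read_state()["time"],1))
    if f[0]<-7: break
c=camera("side"); cv2.imwrite("pics/d.png",cv2.resize(c["image"][230:320,230:340],None,fx=5,fy=5,interpolation=cv2.INTER_CUBIC))
c=camera("wrist"); P=pts(c); d=P[...,:2]-G0; X=d@gx;Y=d@gy;Z=P[...,2]
m=(abs(X)<8)&(Z>40)&(Z<47)&(Y>0)&(Y<50); print("anvil",np.percentile(Y[m],[98]))
r,n=top(P,*gw(0,35,0)[:2],r=30,lo=48,hi=56); d=np.array(r[0])-G0; print("block g",d@gx,d@gy,r[1:],n)
E
```

```text
-16 [-4.19  7.01] 38.6
-15.2 [-4.88  7.66] 39.0
-14.5 [-5.57  7.8 ] 39.4
-14 [-6.34  8.22] 39.9
-13.5 [-7.11  8.32] 40.3
anvil [28.45451159]
block g 1.001933063759509 47.56311624852698 ((30.110671997070312, 34.53449630737305), 10.957151412963867) 2628
```

View pics/d.png

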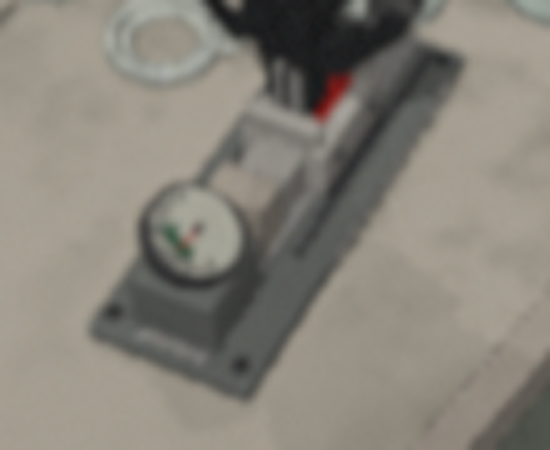

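The side crop shows the pointer at about (188,238) turned to the green sector at (177,240). The push is about 7 N including drag, so I'll let the release up slowly and check.

```bash
python3 - <<'E'
from h import *
movel(gw(0,-13.5,30),max_speed=10); print(st()); movel(gw(0,-13.5,60),max_speed=60); print(st())
movep(gw(0,5,110),Rz(GA))
c=camera("wrist"); im=c["image"]; P=pts(c); d=P[...,:2]-G0; X=d@gx;Y=d@gy;Z=P[...,2]
m=(abs(X)<8)&(Z>40)&(Z<47)&(Y>0)&(Y<50); print("anvil",np.percentile(Y[m],[98]))
m=(Z>48)&(Z<55)&(Y>20)&(Y<53)&(abs(X)<25); m=cv2.morphologyEx(m.astype(np.uint8),cv2.MORPH_OPEN,np.ones((3,3)))>0
r=cv2.minAreaRect(P[m][:,:2].astype(np.float32)); dd=np.array(r[0])-G0; print("block g",dd@gx,dd@gy,r[1:])
v,u=np.where((Z>60)&(Z<95)&(Y>55)&(Y<120)&(abs(X)<30)); print(u.min(),u.max(),v.min(),v.max())
v0,v1,u0,u1=max(v.min()-5,0),v.max()+60,u.min()-10,u.max()+10
cv2.imwrite("pics/dial.png",cv2.resize(im[v0:v1,u0:u1],None,fx=3,fy=3,interpolation=cv2.INTER_CUBIC)[:600,:800]); print(st())
E
```

```text
t41.3 g=(-0.3,-14.8) z29.5 Fg=(-0.29,-3.73,-1.41) gap-0.2 gf2.6
t42.0 g=(-0.0,-13.4) z60.1 Fg=(0.55,-0.21,-0.21) gap0.3 gf0.0
anvil [49.31400998]
block g 1.230481920056788 39.54346251554056 ((29.758066177368164, 19.815631866455078), 10.93625259399414)
283 346 64 134
t42.4 g=(-0.2,5.1) z109.9 Fg=(0.45,-1.14,-0.38) gap0.1 gf0.0
```

View pics/dial.png

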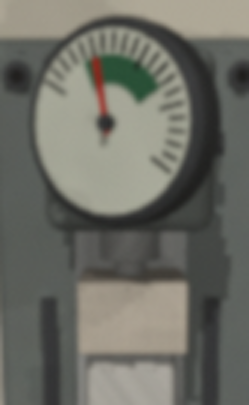

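The pointer at (97,60) stands inside the green sector, towards its low end. The block is nipped square (x +1.2 mm, 0.1°), the release is up and the arm is clear, so I'll hand in.

```bash
python3 -c "
from h import *
print(finish_job())"
```

```text
the job is handed in; nothing more can be done
None
```

I handed the job in: the thin block from the blue tray stands square on the way, nipped, with the slide locked and the dial pointer inside the green sector, towards its low end; the judge's result was not shown.

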